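Close the injector guard and start the test

ROBOT

A 7-joint arm with a two-finger parallel gripper is mounted at the origin on the work surface. World frame = base frame: x ahead of the robot, y to its left, z up, the work surface at z = 0. Lengths are in m, angles in rad, forces in N, time in s.
With the tool pointing down it reaches from about 0.35 to 0.9 m from the base axis. Payload 7.2 kg.
Tool frame: the origin (TCP) lies on the centre line of the jaws, within the pads' length; the fingertips stand 19 mm ahead of it and the grasp point (between the pads) is the TCP; z points along the fingers, y is the line along which they close (so a half turn about z gives the same grasp; the last joint's range is limited). The gripper opens to 85 mm and grips with 20 to 120 N. Pads are 22 mm wide; open, the fingers measure 114 mm over their backs; the gripper's body (76 mm by 85 mm) begins 54 mm behind the grasp point. The pads swing forward as they close: fully open they stand 13 mm farther back than shut.
Start: joints at [1.238, 0.411, -0.013, 1.596, 0.006, 1.134, -0.082], TCP at [0.164, -0.603, 0.25] pointing down, gripper open.
Joint ranges: [-2.95, 2.95], [-0.29, 1.99], [-1.47, 1.44], [0.14, 2.54], [-1.03, 4.17], [0.13, 1.85], [-2.86, 2.86]. Speed limits (rad/s): [2.39, 2.39, 3.01, 3.01, 3.14, 3.14, 3.14].

INTERFACE

Orientations are given as a unit quaternion [w, x, y, z].
In Python, from rig import sense, get_image, finish_job gives the robot as it stands.
- The arm moves only by the tool move_arm, never from a script. Its argument "motion" is a list of rows, each an object with "translation": the shift along the world's x, y, z scaled (see below), a list of three; "angular": the turn, a rotation vector about the world's x, y, z scaled (see below), a list of three; "claw": the opening, from 0 (shut) to 1 (fully open). In form: [{"translation": [dx, dy, dz], "angular": [rx, ry, rz], "claw": claw}, ...]. A call has 1 to 12 rows; each row is the pose to reach, as a shift and turn from the pose commanded when the call began; what a row does not reach only later rows make up. The controller multiplies each number of a shift by 0.25 m and each number of a turn by pi/2 rad. A row lasts 1/8 s, in which the tool goes at most 62.5 mm and 10.7 degrees, less where a joint would pass 70% of its speed; a pose out of reach is approached as far as the arm can. A call with a number of a shift or a turn outside -1 to 1 is refused whole. A call with a gripper value outside its range is refused whole. The fingers move at their own pace and stop on an object; "grip_force" is the grip in N (left out, the last holds). Time passes only in rows, so rows that repeat a pose let the fingers close. It gives the time, the measured TCP pose, the force, the opening and the grip force at its end, in the units of the state.
- sense(): the state, without advancing time (a new reading comes with each control period).
- get_image(name): name is "scene" or "top"; returns a dict with "frame" (480x640x3 uint8, blue, green, red), "depth" (480x640 float32, m along the optical axis (not along the pixel's ray), 0 where there is no reading), "fx", "fy", "cx", "cy" (pixels), "dist" ([k1, k2, p1, p2, k3] as OpenCV has them; the pictures are not rectified), "R" (3x3) and "t" (3): a world point X has camera coordinates R X + t. Camera axes: x right, y down, z forward; pixel columns grow to the right and rows downward; lengths in m; the calibration is good to about 2 mm. A picture is of the moment at which its call begins.
- finish_job(): hands the job in; it is judged then, once.
The state is a dict: "time_s": time; "joints": joint angles; "joint_vel": joint speeds; "effort": joint torques, N m; "tool_pos": TCP position; "ee_rot": TCP orientation; "ft_force": force on the tool from outside, world axes, zero at the start; "wrist_torque": the same for the moment, N m; "opening": finger opening in m; "gripper_force": force on a finger pad.
Only numpy, scipy, OpenCV 4.12 (cv2) and the standard library are available. Lean on these libraries where they do the work, as an engineer would, in place of code of your own. Each camera call takes 0.05 s, during which the arm holds its last target. There are 200 camera calls.

TASK

Start the injector test: push the clear guard with the fingers until it is fully home over the injector, then press the green button gently with the fingertips, all the way down, and let it spring back up. Touch none of the other buttons (red, blue, or the emergency stop), and leave the white pot, the wrench and the socket where they stand. Finish with the guard shut and the hand withdrawn.

Things in the scene. Friction and masses are not known exactly. Their poses are not given: they have to be found in the camera images.
- station: Fixed steel plate 220 (x) x 250 (y) x 12 mm; origin at the centre of its underside. It carries a black injector lying along x at y = +50 mm, a green back panel at y = +118 mm (8 mm thick, top at z = 112 mm) and the clear sliding guard, which closes along the station's +y axis, towards the green panel.
- guard_pad (a point): Centre of the outer face (-y side) of the yellow push pad on the guard's closed -y wall: 110 (x) x 12 (y) x 36 mm tall, standing 12 mm proud of the wall. This point is 90 mm above the bench; pad top at 108 mm, guard top at 112 mm. Push it along the station's +y. Axes as the station's.
- guard (a joint): Travel of the guard along the station's +y in m: 0 = fully open, 0.100 = home at its end stop over the injector. Starts between 0 and 0.03. The guard is a clear box 190 (x) x 100 (y) x 100 mm tall, open below and on its +y side. It slides with about 2.5 N of friction, does not spring back and cannot be lifted off.
- pod: Fixed green control pod, 120 (x) x 340 (y) x 70 mm tall, grey top; origin at the centre of its underside. Four push-button units stand in a row along its y axis, 75 mm apart (at y = -112.5, -37.5, +37.5, +112.5 mm, x = 0), in an order that varies.
- start_top (a point): Centre of the top of the green start button (28 mm in diameter); 92 mm above the bench when up. Press it straight down.
- start (a joint): Travel of the green button in m: 0 = up, 0.006 = all the way down. A spring returns it; about 1.2 N starts it moving and 4 N holds it fully down. At the bottom its top is still 4 mm above its housing.
- start_base: Round black housing of the green button, 44 mm in diameter, 12 mm tall; origin at the centre of its underside, on the pod's top (z = 70 mm).
- stop_base: Black housing of the red stop button; same sizes as the green one (44 mm diameter housing, button top 22 mm above this origin). Not to be touched.
- lamp_base: Black housing of the blue button; same sizes as the green one. Not to be touched.
- estop_base: Yellow collar of the emergency stop, 56 mm in diameter, 12 mm tall, origin at the centre of its underside; a red mushroom head 40 mm in diameter rises to 37 mm above this origin. Not to be touched.
- pot: Loose white plastic pot 72 mm in diameter, 60 mm tall, with three dark bolts standing out of its top to 83 mm; origin at the centre of its underside. To be left alone.
- wrench: Loose steel wrench lying on the bench, about 180 mm long and 7 mm thick; origin near its middle, along its own x axis. To be left alone.
- socket: Loose steel socket standing on end, 30 mm in diameter, 50 mm tall; origin at the centre of its underside. To be left alone.

How it is judged:
On the way, in this order (a step that is already met when the one before it is completed fails the run):
1. the guard is pushed fully home over the injector (value of joint guard above 0.094 m), for 0.2 s.
2. with the guard home, the fingertips press the green button all the way down (value of joint guard above 0.094 m and value of joint start above 0.0048 m and contact force between the fingers and start_base above 0.5 N), for 0.05 s.
At the end, for the whole second after the job is handed in: The guard is within 6 mm of its end stop, the green button is back up (within 1 mm), and the pot, wrench and socket lie still within 20 mm of where they started (value of joint guard above 0.094 m and value of joint start below 0.001 m and distance of each of pot, wrench, socket from where it was at the start of the episode below 0.02 m and linear speed of each of pot, wrench, socket below 0.02 m/s); the robot touches nothing.
It fails at once if the red button, the blue button or the emergency stop is touched (over 1 N) (contact force between any of the fingers, the arm and stop_base above 1 N or contact force between any of the fingers, the arm and lamp_base above 1 N or contact force between any of the fingers, the arm and estop_base above 1 N).
It fails at once if the green button is pressed more than 2 mm while the guard is not yet home (value of joint start above 0.002 m and not (value of joint guard above 0.094 m)).
It fails at once if the green button is pressed harder than 25 N (contact force between any of the fingers, the arm and start_base above 25 N).
It fails at once if a loose thing (pot, wrench, socket) is shoved more than 20 mm or lifted (distance of any of pot, wrench, socket from where it was at the start of the episode above 0.02 m or height (world z) of any of pot, wrench, socket above 0.012 m).
It also fails if it takes over 42 s, if anything falls off the work surface, if the arm or the gripper's body presses on something with over 40 N, if the wrist force passes 120 N, or if a joint passes its speed limit or range.

## Working session

There is one attempt and no reset: what is moved stays moved. The work goes in short steps, Python scripts to look and compute and a tool call to move; the robot and the scene stay as the last step left them, time stands still between calls to the robot, and variables do not carry over. Pictures are saved under pics/ and viewed, at most 10 in all, crops included, and the job is handed in when it is done.

Besides the shell and the picture viewer there is one more tool, called as name(argument=value, ...) on one line, values as JSON. move_arm: Moves the arm, as the interface text tells. Shifts and turns lie within -1 to 1; 1 stands for 0.25 m of shift or pi/2 rad of turn. Its arguments: {"type":"object","properties":{"motion":{"type":"array"},"grip_force":{"type":"number"}},"required":["motion"]}

```bash
mkdir -p pics
cat > h.py <<'E'
import numpy as np, cv2
from rig import sense,get_image
def grab(n,save=None):
    g=get_image(n)
    if save: cv2.imwrite('pics/'+save,g['frame']); np.save('pics/'+n+'.npy',g,allow_pickle=True)
    return g
def load(n): return np.load('pics/'+n+'.npy',allow_pickle=True).item()
def K(g): return np.array([[g['fx'],0,g['cx']],[0,g['fy'],g['cy']],[0,0,1.]])
def cloud(g):
    v,u=np.mgrid[0:480,0:640]
    p=cv2.undistortPoints(np.stack([u,v],-1).reshape(-1,1,2).astype(np.float64),K(g),np.array(g['dist'],float)).reshape(480,640,2)
    d=g['depth'][...,None]
    X=np.concatenate([p*d,d],-1)-np.array(g['t'])
    W=X@np.array(g['R']); W[g['depth']==0]=np.nan
    return W
def atz(g,uv,z):
    p=cv2.undistortPoints(np.array(uv,float).reshape(-1,1,2),K(g),np.array(g['dist'],float)).reshape(-1,2)
    R=np.array(g['R']);c=-R.T@np.array(g['t']); d=np.c_[p,np.ones(len(p))]@R
    return c+d*((z-c[2])/d[:,2])[:,None]
E
python3 -c "
from h import *
grab('top','top.png');grab('scene','scene.png');s=sense();print(s['tool_pos'],s['ee_rot'],s['time_s'],s['opening'])"
```

```text
[ 0.16342271 -0.60281696  0.24954085] [-7.19180617e-04  9.91242976e-01  1.32048550e-01 -1.59677353e-04] 0.1 0.0853745938709269
```

View pics/top.png

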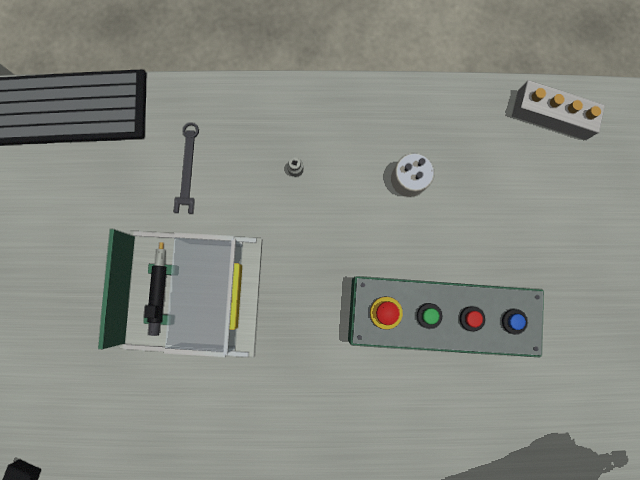

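View pics/scene.png

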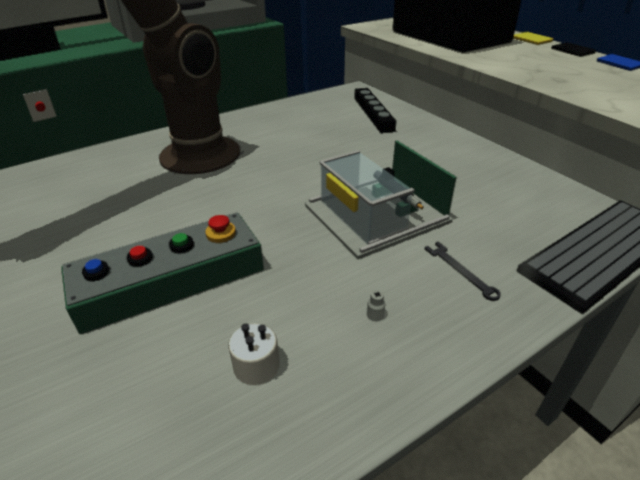

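The top view shows the yellow pad at about (236,296), with the guard closing towards image left. The button row is e-stop (387,313), green (431,316), red (473,319) and blue (516,321). The scene view agrees.

```bash
python3 -c "
from h import *
g=load('top');f=g['frame'];h=cv2.cvtColor(f,cv2.COLOR_BGR2HSV);W=cloud(g)
def near(lo,hi,c,r):
    m=cv2.inRange(h,lo,hi)>0
    v,u=np.mgrid[0:480,0:640]; return m&(abs(u-c[0])<r[0])&(abs(v-c[1])<r[1])
m=near((22,120,90),(35,255,255),(236,296),(15,45))
P=W[m];print('pad',m.sum(),np.nanmin(P,0),np.nanmax(P,0),np.nanmedian(P,0))
r=cv2.minAreaRect(np.argwhere(m)[:,::-1].astype(np.float32));b=cv2.boxPoints(r);print(r);print(atz(g,b,.108))
# panel top edges / plate corners
print('panel',atz(g,[[113,230],[131,232],[100,347]],.112))
print('plate',atz(g,[[262,238],[255,356]],.012))
m=near((45,100,60),(85,255,255),(431,316),(12,12));c=np.argwhere(m)[:,::-1].mean(0)
print('green',m.sum(),c,atz(g,c,.092),np.nanmedian(W[m],0))
for n,c,z in [('estop',(387,313),.107),('red',(474,318),.092),('blue',(516,321),.092)]: print(n,atz(g,c,z),W[c[1],c[0]])
print('pod corners',atz(g,[[355,277],[543,290],[541,356],[351,344]],.07))
print('pot etc',W[180,400],W[165,295],W[170,188])
s=load('scene');f=s['frame'];h=cv2.cvtColor(f,cv2.COLOR_BGR2HSV);W=cloud(s)
m=near((22,120,60),(35,255,255),(342,192),(20,22));P=W[m];P=P[~np.isnan(P[:,0])];print('pad scene',len(P),np.median(P,0),np.percentile(P,3,0),np.percentile(P,97,0))
m=near((45,100,40),(85,255,255),(180,241),(14,9));c=np.argwhere(m)[:,::-1].mean(0);print('green sc',m.sum(),c,atz(s,c,.090),np.nanmedian(W[m],0))
"
```

```text
pad 433 [0.44719718 0.12176036 0.07352854] [0.55592067 0.13546621 0.11212926] [0.50125758 0.1280345  0.10652196]
((235.51646423339844, 296.11370849609375), (8.02745532989502, 66.41348266601562), 4.289153099060059)
[[0.44752002 0.13648429 0.108     ]
 [0.55626866 0.12994114 0.108     ]
 [0.5552579  0.11659816 0.108     ]
 [0.44655932 0.12331765 0.108     ]]
panel [[0.61094089 0.3348636  0.112     ]
 [0.60749275 0.3038411  0.112     ]
 [0.41719901 0.34880534 0.112     ]]
plate [[0.60877773 0.09411361 0.012     ]
 [0.39247894 0.10490883 0.012     ]]
green 211 [430.80094787 315.72985782] [[ 0.46685928 -0.19977655  0.092     ]] [ 0.46644268 -0.20003315  0.09120984]
estop [[ 0.4725632  -0.12338381  0.107     ]] [ 0.47258043 -0.12331154  0.10750201]
red [[ 0.46223476 -0.2738134   0.092     ]] [ 0.46221601 -0.273944    0.0915925 ]
blue [[ 0.45617009 -0.34681463  0.092     ]] [ 0.45609897 -0.34735899  0.09066388]
pod corners [[ 0.53356887 -0.07401143  0.07      ]
 [ 0.50847327 -0.40742532  0.07      ]
 [ 0.39365542 -0.39857521  0.07      ]
 [ 0.41898249 -0.06601626  0.07      ]]
pot etc [ 0.70854796 -0.1585712   0.05807798] [0.73881672 0.03163192 0.04804441] [0.74059815 0.2382468  0.00731628]
pad scene 586 [0.51379493 0.1235542  0.09844671] [0.45745648 0.11967482 0.07720717] [0.5571348  0.13227635 0.11016834]
green sc 143 [179.1048951  238.33566434] [[ 0.46917811 -0.20231218  0.09      ]] [ 0.47137543 -0.20300802  0.09146841]
```

move_arm(motion=[{"translation": [0.15,0.15,0],"angular": [0,0,0.1],"claw": 0},{"translation": [0.3,0.3,0],"angular": [0,0,0.2],"claw": 0},{"translation": [0.45,0.45,0],"angular": [0,0,0.3],"claw": 0},{"translation": [0.6,0.6,0],"angular": [0,0,0.4],"claw": 0},{"translation": [0.75,0.75,0],"angular": [0,0,0.5],"claw": 0},{"translation": [0.9,0.9,0],"angular": [0,0,0.6],"claw": 0},{"translation": [1,1,0],"angular": [0,0,0.7],"claw": 0},{"translation": [1,1,0],"angular": [0,0,0.8],"claw": 0},{"translation": [1,1,0],"angular": [0,0,0.8],"claw": 0},{"translation": [1,1,0],"angular": [0,0,0.8],"claw": 0}])

```text
time_s: 1.35
tool_pos: [0.413, -0.3537, 0.25]
ee_rot: [-0.0, 0.726, 0.688, -0.0]
ft_force: [-0.5, -0.6, 0.4]
opening: 0.0002
gripper_force: 0.0
```

move_arm(motion=[{"translation": [0.03,0.15,0],"angular": [0,0,0],"claw": 0},{"translation": [0.07,0.3,0],"angular": [0,0,0],"claw": 0},{"translation": [0.12,0.5,0],"angular": [0,0,0],"claw": 0},{"translation": [0.2,0.7,0],"angular": [0,0,0],"claw": 0},{"translation": [0.28,0.9,0],"angular": [0,0,0],"claw": 0},{"translation": [0.33,1,0],"angular": [0,0,0],"claw": 0},{"translation": [0.33,1,0],"angular": [0,0,0],"claw": 0}])

```text
time_s: 2.22
tool_pos: [0.4967, -0.1013, 0.2504]
ee_rot: [-0.0, 0.724, 0.69, 0.0]
ft_force: [0.3, 0.1, -0.8]
opening: -0.0001
gripper_force: 0.0
```

move_arm(motion=[{"translation": [0,0.15,0],"angular": [0,0,0],"claw": 0},{"translation": [0,0.35,0],"angular": [0,0,0],"claw": 0},{"translation": [0,0.55,-0.05],"angular": [0,0,0],"claw": 0},{"translation": [0,0.67,-0.2],"angular": [0,0,0],"claw": 0},{"translation": [0,0.68,-0.35],"angular": [0,0,0],"claw": 0},{"translation": [0,0.68,-0.5],"angular": [0,0,0],"claw": 0},{"translation": [0,0.68,-0.61],"angular": [0,0,0],"claw": 0},{"translation": [0,0.68,-0.61],"angular": [0,0,0],"claw": 0},{"translation": [0,0.68,-0.61],"angular": [0,0,0],"claw": 0}])

```text
time_s: 3.35
tool_pos: [0.4967, 0.0661, 0.0987]
ee_rot: [0.0, 0.725, 0.689, 0.0]
ft_force: [-0.2, -0.3, 0.3]
opening: -0.0001
gripper_force: 0.0
```

```bash
python3 -c "
from h import *
a=grab('top','t2.png')['frame'][200:380,80:300];b=grab('scene','s2.png')['frame'][110:290,270:490]
cv2.imwrite('pics/c2.png',cv2.resize(np.vstack([a,b]),None,fx=1.66,fy=1.66))
print(sense()['tool_pos'])"
```

```text
[0.49699248 0.06641543 0.09912015]
```

View pics/c2.png

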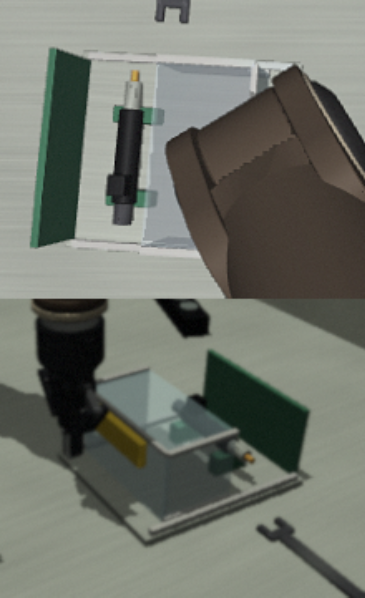

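The fingers stand just in front of the pad, clear of the guard. Pushing along station +y.

move_arm(motion=[{"translation": [0.002,0.05,0],"angular": [0,0,0],"claw": 0},{"translation": [0.005,0.1,0],"angular": [0,0,0],"claw": 0},{"translation": [0.007,0.14,0],"angular": [0,0,0],"claw": 0},{"translation": [0.009,0.18,0],"angular": [0,0,0],"claw": 0},{"translation": [0.011,0.22,0],"angular": [0,0,0],"claw": 0},{"translation": [0.013,0.26,0],"angular": [0,0,0],"claw": 0},{"translation": [0.015,0.3,0],"angular": [0,0,0],"claw": 0},{"translation": [0.017,0.34,0],"angular": [0,0,0],"claw": 0},{"translation": [0.019,0.38,0],"angular": [0,0,0],"claw": 0},{"translation": [0.021,0.42,0],"angular": [0,0,0],"claw": 0},{"translation": [0.023,0.46,0],"angular": [0,0,0],"claw": 0},{"translation": [0.025,0.5,0],"angular": [0,0,0],"claw": 0}])

```text
time_s: 4.95
tool_pos: [0.5025, 0.1924, 0.0978]
ee_rot: [0.0, 0.724, 0.689, 0.0]
ft_force: [2.9, -2.9, 0.1]
opening: -0.0002
gripper_force: 1.6
```

move_arm(motion=[{"translation": [0.001,0.01,0],"angular": [0,0,0],"claw": 0},{"translation": [0.001,0.02,0],"angular": [0,0,0],"claw": 0},{"translation": [0.002,0.03,0],"angular": [0,0,0],"claw": 0}])

```text
time_s: 5.32
tool_pos: [0.5025, 0.1986, 0.0978]
ee_rot: [0.0, 0.724, 0.689, -0.001]
ft_force: [-0.5, -8.6, 5.9]
opening: -0.0001
gripper_force: 4.2
```

move_arm(motion=[{"translation": [0.001,0.01,0],"angular": [0,0,0],"claw": 0},{"translation": [0.001,0.02,0],"angular": [0,0,0],"claw": 0},{"translation": [0.001,0.02,0],"angular": [0,0,0],"claw": 0}])

```text
time_s: 5.7
tool_pos: [0.5025, 0.1986, 0.0976]
ee_rot: [0.002, 0.726, 0.688, -0.004]
ft_force: [-3.7, -16.6, 12.1]
opening: -0.0
gripper_force: 9.1
```

```bash
python3 -c "
from h import *
a=grab('top','t3.png')['frame'][200:380,60:300];b=grab('scene','s3.png')['frame'][110:290,270:510]
cv2.imwrite('pics/c3.png',cv2.resize(np.vstack([a,b]),None,fx=1.66,fy=1.66))
s=sense();print(s['tool_pos'],s['ft_force'])"
```

```text
[0.50250764 0.19866195 0.09762495] [ -3.0709411  -18.36038146  12.0306164 ]
```

View pics/c3.png

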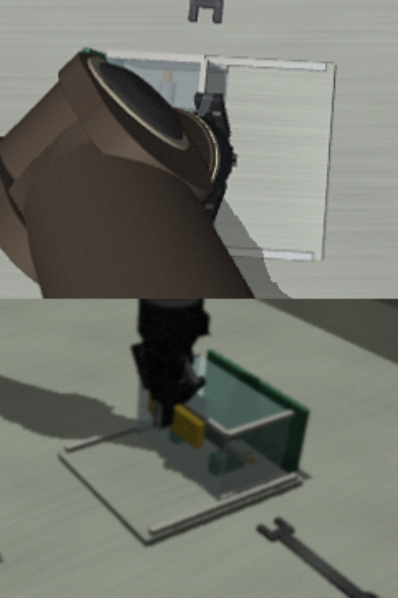

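The guard abuts the green panel and the force is rising without motion, so it's home. Withdrawing.

move_arm(motion=[{"translation": [0,0,0],"angular": [0,0,0],"claw": 0},{"translation": [0,-0.04,0],"angular": [0,0,0],"claw": 0},{"translation": [0,-0.14,0],"angular": [0,0,0],"claw": 0},{"translation": [0,-0.3,0],"angular": [0,0,0],"claw": 0},{"translation": [0,-0.35,0.15],"angular": [0,0,0],"claw": 0},{"translation": [0,-0.45,0.3],"angular": [0,0,0],"claw": 0},{"translation": [0,-0.6,0.4],"angular": [0,0,0],"claw": 0},{"translation": [-0.05,-0.8,0.4],"angular": [0,0,0],"claw": 0},{"translation": [-0.1,-0.95,0.4],"angular": [0,0,0],"claw": 0},{"translation": [-0.14,-1,0.4],"angular": [0,0,0],"claw": 0},{"translation": [-0.14,-1,0.4],"angular": [0,0,0],"claw": 0},{"translation": [-0.14,-1,0.4],"angular": [0,0,0],"claw": 0}])

```text
time_s: 7.3
tool_pos: [0.4686, -0.044, 0.198]
ee_rot: [-0.0, 0.724, 0.69, 0.001]
ft_force: [0.2, 1.0, -0.1]
opening: -0.0001
gripper_force: 0.0
```

```bash
python3 -c "
from h import *
g=grab('top','t4.png');h=cv2.cvtColor(g['frame'],cv2.COLOR_BGR2HSV);W=cloud(g)
m=cv2.inRange(h,(22,120,90),(35,255,255));m[:220]=0;m[370:]=0;m[:,:120]=0;m[:,300:]=0
P=W[m>0];print(len(P),np.nanmedian(P,0),np.nanmin(P,0),np.nanmax(P,0));print(sense())"
```

```text
661 [0.50446918 0.21153571 0.10555574] [0.44954898 0.20524039 0.06544308] [0.56105244 0.22549963 0.11130911]
{'time_s': 7.35, 'joints': array([ 0.49932987,  0.26305166, -0.59176754,  1.99025289,  0.17979026,
        0.93840596, -0.23012526]), 'joint_vel': array([-0.00279991,  0.00051065,  0.00679876, -0.00096658,  0.00183021,
        0.00232136,  0.00516018]), 'effort': array([ 4.76849545e-01, -4.15641189e+01, -3.71911302e+00, -2.61368465e+01,
        2.45108467e-02,  1.23256838e-02, -8.60030937e-03]), 'tool_pos': array([ 0.46866781, -0.0439335 ,  0.19792063]), 'ee_rot': array([-6.17916101e-05,  7.23486508e-01,  6.90338282e-01,  5.70514250e-04]), 'ft_force': array([0.11298014, 0.24385474, 0.56960863]), 'wrist_torque': array([0.00848573, 0.02788015, 0.05436609]), 'gripper_force': 0.0, 'opening': -0.00022099396227091288}
```

```bash
python3 -c "
from h import *
a=cv2.imread('pics/t4.png')[210:370,80:280];b=grab('scene','s4.png')['frame'][110:270,290:490]
cv2.imwrite('pics/c4.png',cv2.resize(np.hstack([a,b]),None,fx=2,fy=2,interpolation=2))"
```

```text
(no output)
```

View pics/c4.png

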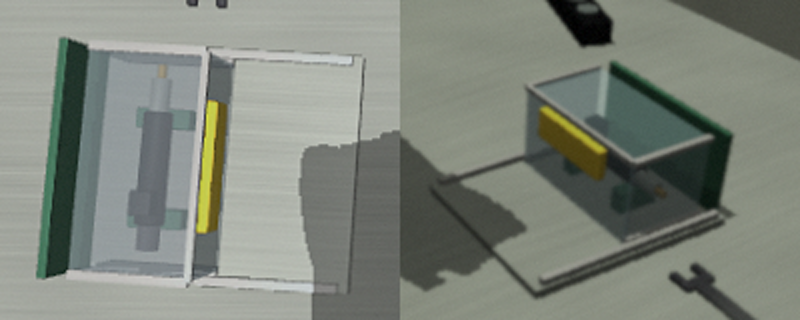

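```bash
python3 -c "
from h import *
for nm in ('top','scene'):
    g=load(nm) if 0 else grab(nm);W=cloud(g);h=cv2.cvtColor(g['frame'],cv2.COLOR_BGR2HSV)
    x,y,z=W[...,0],W[...,1],W[...,2]
    s=np.sin(.055);c=np.cos(.055);xs=x*c-y*s; ys=x*s+y*c   # station axes, yaw about -3.15 deg
    gr=cv2.inRange(h,(45,60,20),(90,255,255))>0
    m=gr&(y>.28)&(y<.38)&(x>.38)&(x<.63)&(z>.03)&(z<.12)
    print(nm,'panel',m.sum(),np.percentile(ys[m],[2,25,50,75,98]),np.percentile(xs[m],[1,99]))
    t=m&(z>.108);print(' panel top',t.sum(),np.percentile(ys[t],[2,50,98]) if t.any() else '')
    ye=cv2.inRange(h,(22,120,60),(35,255,255))>0
    p=ye&(abs(y-.21)<.04)&(x>.4)&(x<.6); print(' pad',p.sum(),np.percentile(ys[p],[3,25,50,75,97]),np.percentile(xs[p],[2,98]))
    r=(z>.108)&(z<.117)&(x>.38)&(x<.63)&(y>.18)&(y<.36)&~gr&~ye; print(' roof',r.sum(),np.percentile(ys[r],[1,10,50,90,99]))
    q=(z>.007)&(z<.017)&(x>.42)&(x<.58)&(y>.05)&(y<.3); print(' plate',q.sum(),np.percentile(ys[q],[0.5,2,5]))
"
```

```text
top panel 1733 [0.36632327 0.36735123 0.36798648 0.36909669 0.37425992] [0.39731662 0.59061633]
 panel top 576 [0.36666459 0.3705308  0.37494335]
 pad 670 [0.23601613 0.23675039 0.2378888  0.24181782 0.24586964] [0.44192212 0.54580137]
 roof 7375 [0.24576131 0.25545262 0.29657468 0.33858325 0.34827597]
 plate 5667 [0.12916777 0.13092226 0.13445866]
scene panel 1175 [0.31463345 0.33853119 0.36627551 0.36788003 0.37162174] [0.40508582 0.59494342]
 panel top 412 [0.31244811 0.3480387  0.37268411]
 pad 599 [0.23383136 0.23502202 0.23592691 0.23830471 0.24508726] [0.44681314 0.54988279]
 roof 2084 [0.2437439  0.24821787 0.28894066 0.33497984 0.37375574]
 plate 2500 [0.12611034 0.12706157 0.12962838]
```

The guard stopped firmly, but a gap to the panel remains. Pressing green early would be fatal, so I'll push once more at a different height to confirm the end stop.

move_arm(motion=[{"translation": [0.06,0.2,0],"angular": [0,0,0],"claw": 0},{"translation": [0.12,0.4,0],"angular": [0,0,0],"claw": 0},{"translation": [0.14,0.6,0],"angular": [0,0,0],"claw": 0},{"translation": [0.14,0.7,-0.1],"angular": [0,0,0],"claw": 0},{"translation": [0.14,0.72,-0.25],"angular": [0,0,0],"claw": 0},{"translation": [0.14,0.72,-0.37],"angular": [0,0,0],"claw": 0},{"translation": [0.14,0.8,-0.37],"angular": [0,0,0],"claw": 0},{"translation": [0.14,0.88,-0.37],"angular": [0,0,0],"claw": 0},{"translation": [0.14,0.93,-0.37],"angular": [0,0,0],"claw": 0},{"translation": [0.14,0.96,-0.37],"angular": [0,0,0],"claw": 0},{"translation": [0.14,0.98,-0.37],"angular": [0,0,0],"claw": 0},{"translation": [0.14,1,-0.37],"angular": [0,0,0],"claw": 0}])

```text
time_s: 9.0
tool_pos: [0.5031, 0.1987, 0.1052]
ee_rot: [0.003, 0.726, 0.688, -0.004]
ft_force: [-3.3, -23.9, 17.9]
opening: -0.0
gripper_force: 11.8
```

move_arm(motion=[{"translation": [0,0.01,0],"angular": [0,0,0],"claw": 0},{"translation": [0,0.02,0],"angular": [0,0,0],"claw": 0},{"translation": [0,0.02,0],"angular": [0,0,0],"claw": 0}])

```text
time_s: 9.38
tool_pos: [0.5031, 0.1988, 0.1052]
ee_rot: [0.004, 0.727, 0.687, -0.007]
ft_force: [-4.6, -28.1, 19.8]
opening: -0.0001
gripper_force: 14.0
```

It stopped at the same position under 28 N, so this is the end stop. Now to the green button.

move_arm(motion=[{"translation": [0,-0.05,0],"angular": [0,0,0],"claw": 0},{"translation": [0,-0.16,0],"angular": [0,0,0],"claw": 0},{"translation": [0,-0.32,0],"angular": [0,0,0],"claw": 0},{"translation": [0,-0.38,0.15],"angular": [0,0,0],"claw": 0},{"translation": [0,-0.48,0.3],"angular": [0,0,0],"claw": 0},{"translation": [0,-0.63,0.38],"angular": [0,0,0],"claw": 0},{"translation": [-0.05,-0.83,0.38],"angular": [0,0,0],"claw": 0},{"translation": [-0.1,-0.95,0.38],"angular": [0,0,0],"claw": 0},{"translation": [-0.14,-1,0.38],"angular": [0,0,0],"claw": 0},{"translation": [-0.14,-1,0.38],"angular": [0,0,0],"claw": 0}])

```text
time_s: 10.62
tool_pos: [0.4677, -0.0409, 0.2004]
ee_rot: [0.0, 0.725, 0.689, 0.0]
ft_force: [0.4, 0.3, -0.1]
opening: -0.0001
gripper_force: 0.0
```

move_arm(motion=[{"translation": [0,-0.1,0],"angular": [0,0,0],"claw": 0},{"translation": [0,-0.25,0],"angular": [0,0,0],"claw": 0},{"translation": [0,-0.4,0],"angular": [0,0,0],"claw": 0},{"translation": [0,-0.55,0],"angular": [0,0,0],"claw": 0},{"translation": [0,-0.64,0],"angular": [0,0,0],"claw": 0},{"translation": [0,-0.64,0],"angular": [0,0,0],"claw": 0},{"translation": [0,-0.64,0],"angular": [0,0,0],"claw": 0}])

```text
time_s: 11.5
tool_pos: [0.4688, -0.1986, 0.2003]
ee_rot: [-0.0, 0.724, 0.69, 0.0]
ft_force: [-1.1, -0.1, 0.5]
opening: 0.0001
gripper_force: 0.0
```

```bash
python3 -c "
from h import *
grab('scene','s5.png');s=sense();print(s['tool_pos'],s['ee_rot'],s['ft_force'])
a=cv2.imread('pics/s5.png')[100:340,30:350];cv2.imwrite('pics/c5.png',cv2.resize(a,None,fx=2,fy=2))"
```

```text
[ 0.46871529 -0.19862337  0.20030161] [-1.88960835e-04  7.23373895e-01  6.90456388e-01  3.85224438e-04] [-0.18169293  0.03702454 -0.51296822]
```

View pics/c5.png

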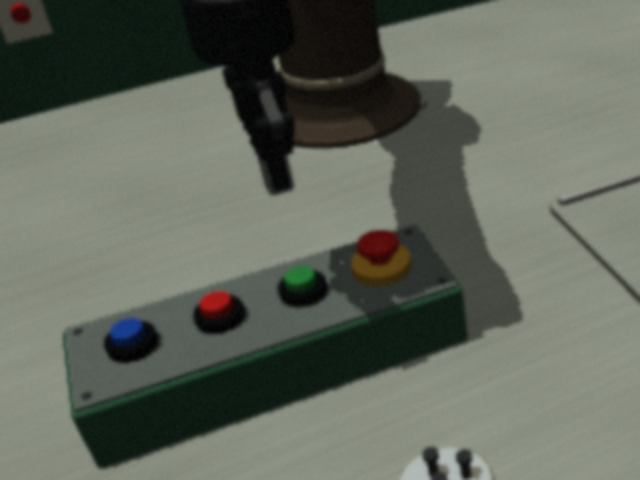

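The fingertips hang above the green button (crop 300,280), clear of the e-stop and red.

move_arm(motion=[{"translation": [-0.004,-0.006,-0.1],"angular": [0,0,0],"claw": 0},{"translation": [-0.004,-0.006,-0.2],"angular": [0,0,0],"claw": 0},{"translation": [-0.004,-0.006,-0.27],"angular": [0,0,0],"claw": 0},{"translation": [-0.004,-0.006,-0.32],"angular": [0,0,0],"claw": 0},{"translation": [-0.004,-0.006,-0.336],"angular": [0,0,0],"claw": 0},{"translation": [-0.004,-0.006,-0.336],"angular": [0,0,0],"claw": 0}])

```text
time_s: 12.3
tool_pos: [0.4673, -0.2021, 0.1165]
ee_rot: [0.0, 0.724, 0.69, 0.0]
ft_force: [0.4, 0.5, -0.0]
opening: -0.0002
gripper_force: 0.0
```

move_arm(motion=[{"translation": [0,0,-0.008],"angular": [0,0,0],"claw": 0},{"translation": [0,0,-0.016],"angular": [0,0,0],"claw": 0},{"translation": [0,0,-0.024],"angular": [0,0,0],"claw": 0},{"translation": [0,0,-0.032],"angular": [0,0,0],"claw": 0},{"translation": [0,0,-0.032],"angular": [0,0,0],"claw": 0}])

```text
time_s: 12.92
tool_pos: [0.4672, -0.2023, 0.1083]
ee_rot: [0.0, 0.724, 0.689, 0.0]
ft_force: [-0.8, -0.3, 2.5]
opening: 0.0002
gripper_force: 1.1
```

Contact as expected: 2.5 N at 2.7 mm down. Continuing gently.

move_arm(motion=[{"translation": [0,0,-0.006],"angular": [0,0,0],"claw": 0},{"translation": [0,0,-0.012],"angular": [0,0,0],"claw": 0},{"translation": [0,0,-0.015],"angular": [0,0,0],"claw": 0},{"translation": [0,0,-0.015],"angular": [0,0,0],"claw": 0}])

```text
time_s: 13.42
tool_pos: [0.4673, -0.2024, 0.105]
ee_rot: [0.0, 0.724, 0.689, -0.0]
ft_force: [-1.6, -0.4, 9.1]
opening: 0.0003
gripper_force: 4.2
```

9 N exceeds the 4 N that holds it fully down, so it's bottomed. Holding briefly, then rising.

move_arm(motion=[{"translation": [0,0,-0.002],"angular": [0,0,0],"claw": 0},{"translation": [0,0,-0.002],"angular": [0,0,0],"claw": 0},{"translation": [0,0,0.03],"angular": [0,0,0],"claw": 0},{"translation": [0,0,0.08],"angular": [0,0,0],"claw": 0},{"translation": [0,0,0.2],"angular": [0,0,0],"claw": 0},{"translation": [0,0,0.35],"angular": [0,0,0],"claw": 0},{"translation": [0,0,0.5],"angular": [0,0,0],"claw": 0},{"translation": [0,0,0.5],"angular": [0,0,0],"claw": 0},{"translation": [0,0,0.5],"angular": [0,0,0],"claw": 0}])

```text
time_s: 14.55
tool_pos: [0.4666, -0.2021, 0.2293]
ee_rot: [-0.0, 0.724, 0.689, -0.0]
ft_force: [0.2, 0.0, -0.3]
opening: 0.0001
gripper_force: 0.0
```

```bash
python3 -c "
from h import *
grab('scene','s6.png');s=sense();print(s['tool_pos'],s['ft_force'],s['time_s'])"
```

```text
[ 0.46637104 -0.20205825  0.22879466] [-0.29925932 -0.39221401 -0.13421463] 14.6
```

View pics/s6.png

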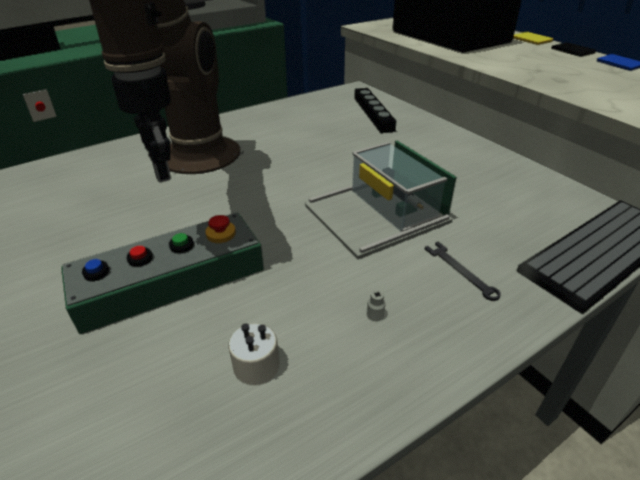

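The guard is shut (pad at 376,180), the green button is up (180,241), and the pot, wrench and socket haven't moved. The hand is clear, so I'm handing in.

```bash
python3 -c "
from rig import finish_job
print(finish_job())"
```

```text
the job is handed in; nothing more can be done
None
```

I pushed the guard home against its end stop, pressed the green button to the bottom at about 9 N and let it spring back, then withdrew the hand and handed the job in at about 15 s; no verdict came back.

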